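# Slide the dissecting board along the basin's rails into its notches

## Task

The white dissecting board with the blue mat is parked on the rails of the steel dissecting basin. With the fingertips push it gently along the rails, away from the end of the basin that has the round drain in its floor and the blue drain cock outside, until you feel it drop into its locating notches, and leave it lying level there with all four feet home. Do not lift or ram the board, do not touch the specimen jar and the glass dish that ride on it (both must still stand on the board at the end), and leave the other things on the bench where they are.

Things in the scene. Friction and masses are not known exactly. Their poses are not given: they have to be found in the camera images.
- basin: Fixed open steel dissecting basin, 301 mm (x) by 564 mm (y) over its rim, rim 100 mm above the bench. Origin on the bench under its centre, z up, y along the rails, the way to push. Clear inside 261 x 524 mm; floor at 16 mm. Inside each long wall runs a ledge 32 mm wide with a grey runner strip on it, strip top 84 mm above the bench. Round drain in the floor near the -y end, blue cock outside it.
- seat (a point): Point where the board's origin lies when the board is home: 90 mm along the basin's y from its centre, 76 mm above the bench (notch-floor level). Axes as the basin's. Each runner strip has two notches 8 mm deep: a short one, basin y -23 to +3 mm, and a long one, y 137 to 203 mm; each leaves its foot 3 mm play either way.
- board: Loose white plastic board, 256 mm (x) by 240 mm (y), slab 16 mm thick, 0.39 to 0.74 kg, blue mat 206 x 190 mm on top. Origin: its centre in the plane of the foot soles; z up, y the way to push. Slab underside 10 mm, slab top 26, mat top 28 mm above the origin. Starts riding on the strips (origin 84 mm above the bench), 65 to 155 mm short of home; drops 8 mm there. Side play 2.5 mm.
- push_edge (a point): Middle of the board's trailing end face (16 mm tall, at its -y end): 120 mm behind the board's origin, 18 mm above it. Open basin for 75 mm or more behind it. Feet under each side, 10 mm high, 115 mm off the centre line: one 20 mm long centred at board y -100 mm, one 60 mm long at +80 mm, which rides over the short notch, so all four drop only at home.
- jar: White specimen jar with blue lid, 54 mm across, 72 mm high, standing on the board's mat. Origin: centre of its underside, z up.
- dish: Covered glass petri dish, 65 mm across, 15 mm high, lying on the board's mat. Origin: centre of its underside, z up.
- wash_bottle: White wash bottle with red spout, 68 mm across, 200 mm high, standing on the bench past the basin's +y end. Origin: centre of its underside.
- beaker: Glass beaker, 68 mm across, 90 mm high, past the basin's +y end. Origin: centre of its underside.
- forceps: Steel forceps, 135 mm long, 7 mm high, lying on the bench beyond the basin's far long side. Origin: centre of the underside.
There are look-alikes about, which are no part of the job. Of the things like the dish, leave any that is red; of the rest the larger one is meant. Leave any brown look-alike of the jar alone.

How it is judged:
By the outcome, as a careful person would: the job done as asked, in the order asked, and still so for the second after the job is handed in, with the robot touching nothing.
It also fails if it takes over 40 s, if anything falls off the work surface, if the arm or the gripper's body presses on something with over 40 N, if the wrist force passes 120 N, or if a joint passes its speed limit or range.

## Robot

A 6-joint arm with a two-finger parallel gripper is mounted at the origin on the work surface. World frame = base frame: x ahead of the robot, y to its left, z up, the work surface at z = 0. Lengths are in mm, angles in degrees, forces in N, time in s.
With the tool pointing down it reaches from about 350 to 950 mm from the base axis. Payload 17.4 kg.
Tool frame: the origin (TCP) lies between the finger pads; the fingertips stand 22 mm ahead of it and the grasp point (between the pads) lies 3 mm ahead of it (tips_ahead is the distance from the TCP to the fingertips, in mm); z points along the fingers, y is the direction in which the jaws open and shut (so a half turn about z gives the same grasp; the last joint's range is limited). The gripper opens to 93 mm and grips with 3 to 60 N. Pads are 15 mm wide; open, the fingers measure 128 mm over their backs; the gripper's body (75 mm by 188 mm) begins 65 mm behind the grasp point.
Start: joints at [62.12, 6.646, 82.598, -0, 90.757, -2.166], TCP at [292.881, 608.156, 240.646] pointing down, gripper open.
Joint ranges: [-162.19, 162.19], [-47.58, 125.68], [4.15, 143.07], [-65.23, 245.23], [0.69, 171.88], [-170.13, 170.13]. Speed limits (degrees/s): [108.29, 108.29, 127.2, 180, 180, 180].

## Interface

Orientations are given as [roll, pitch, yaw] about the fixed x, y, z axes, in that order (R = Rz(yaw) Ry(pitch) Rx(roll)).
In Python, from workcell import * gives the robot as it stands.
- The arm moves only by the tool arm_command, never from a script. Its arguments are lists of equal length, an entry for each row: "grip": the opening, from 0 (shut) to 1 (fully open); "xyz": the shift along the world's x, y, z in units of 60 mm (1.0 is 60 mm), a list of three; "yaw": the turn about the world's z in degrees. In form: {"grip": [grip, ...], "xyz": [[tx, ty, tz], ...], "yaw": [yaw, ...]}. A call has exactly 10 rows; each row is the pose to reach, as a shift and turn from the pose commanded when the call began; what a row does not reach only later rows make up. A row lasts 1/8 s, in which the tool goes at most 62.5 mm and 10.7 degrees, less where a joint would pass 70% of its speed; a pose out of reach is approached as far as the arm can. A call with a gripper value outside its range is refused whole. The fingers move at their own pace and stop on an object; "force" is the grip in N (left out, the last holds). Time passes only in rows, so rows that repeat a pose let the fingers close, or fill a call up. It gives the time, the measured TCP pose, the force and the opening at its end, in the units of the state.
- get_state(): the state, without advancing time (a new reading comes with each control period).
- grab_frame(name): name is "scene" or "top"; returns a dict with "color" (384x512x3 uint8, red, green, blue), "z_map" (384x512 float32, mm along the optical axis (not along the pixel's ray), 0 where there is no reading), "vfov" (degrees; the focal length in pixels is half the picture's height over the tangent of half this angle, whatever the lens; pixels are square), "cx", "cy" (the principal point, pixels), "world_from_camera" (4x4, takes a point from camera to world coordinates). Camera axes: x right, y up, looking along -z (the intrinsics and any distortion apply to the point x, -y, -z); pixel columns grow to the right and rows downward; lengths in mm; the calibration is good to about 2 mm. A picture is of the moment at which its call begins.
- hand_in(): hands the job in, once; it reports no verdict.
The state is a dict: "clock": time; "joint_pos": joint angles; "joint_velocities": joint speeds; "joint_efforts": joint torques, N m; "eef_pos": TCP position; "tool_rot": TCP orientation; "force": force on the tool from outside, world axes, zero at the start; "torque": the same for the moment, N m; "finger_gap": finger opening in mm.
Only numpy, scipy, OpenCV 4.12 (cv2) and the standard library are available. Lean on these libraries where they do the work, as an engineer would, in place of code of your own. Each camera call takes 0.05 s, during which the arm holds its last target.

## Working session

There is one attempt and no reset: what is moved stays moved. The work goes in short steps, Python scripts to look and compute and a tool call to move; the robot and the scene stay as the last step left them, time stands still between calls to the robot, and variables do not carry over. Pictures are saved under pics/ and viewed, and the job is handed in when it is done.

Besides the shell and the picture viewer there is one more tool, called after "Emit:" by a JSON object that holds its "op" and its "data". arm_command: Moves the arm, as the interface text tells. Its arguments: {"type":"object","properties":{"grip":{"type":"array"},"xyz":{"type":"array"},"yaw":{"type":"array"},"force":{"type":"number"}},"required":["grip","xyz","yaw"]}

```bash
mkdir -p pics; ls; python3 - <<'E'
from workcell import *
import cv2,numpy as np
s=get_state();print(s)
for n in("scene","top"):
    f=grab_frame(n);np.savez(f"pics/{n}0.npz",**f)
    print(n,{k:(v if k not in("color","z_map") else v.shape) for k,v in f.items()})
    cv2.imwrite(f"pics/{n}0.png",cv2.resize(f["color"][:,:,::-1],(768,576)))
E
```

```text
pics
{'clock': 0.0, 'joint_pos': array([ 6.21198323e+01,  6.67510901e+00,  8.26355208e+01, -1.49506758e-03,
        9.07582791e+01, -2.16725258e+00]), 'joint_velocities': array([-0.03703243,  0.03274328, -0.01827057,  0.04792994, -0.00832131,
        0.04880318]), 'joint_efforts': array([-3.74587471e-03, -7.21260738e+01, -6.22617245e+01,  7.79798627e-02,
        2.37083231e-02, -1.17014056e-04]), 'eef_pos': array([292.80028103, 607.9820365 , 239.89603202]), 'tool_rot': array([-1.79931084e+02, -1.11201314e-03,  1.54287065e+02]), 'force': array([0.60565597, 0.18901385, 0.54314578]), 'torque': array([-0.02679511, -0.05393447,  0.01427425]), 'finger_gap': 92.91898220213929}
scene {'color': (384, 512, 3), 'z_map': (384, 512), 'vfov': 54.24559416756704, 'cx': 256.17154861296933, 'cy': 185.31617200117864, 'world_from_camera': array([[ 4.64345918e-01, -5.14442452e-01,  7.20924291e-01,
         1.11338892e+03],
       [ 8.85449613e-01,  2.87141976e-01, -3.65415474e-01,
        -1.72255523e+02],
       [-1.90223931e-02,  8.08021318e-01,  5.88846074e-01,
         5.47490184e+02],
       [ 0.00000000e+00,  0.00000000e+00,  0.00000000e+00,
         1.00000000e+00]])}
top {'color': (384, 512, 3), 'z_map': (384, 512), 'vfov': 56.188132673757316, 'cx': 259.65568715301333, 'cy': 185.62807970822675, 'world_from_camera': array([[-1.09901697e-02,  9.92302475e-01, -1.23349155e-01,
         4.78707790e+02],
       [-9.99922393e-01, -1.16298443e-02, -4.46704767e-03,
         1.06877821e+02],
       [-5.86719393e-03,  1.23290488e-01,  9.92353280e-01,
         1.02871995e+03],
       [ 0.00000000e+00,  0.00000000e+00,  0.00000000e+00,
         1.00000000e+00]])}
```

View pics/scene0.png

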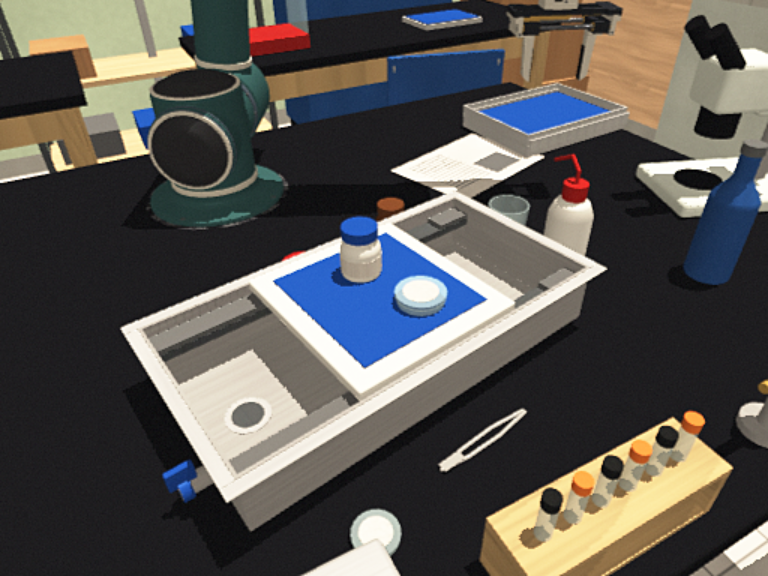

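View pics/top0.png

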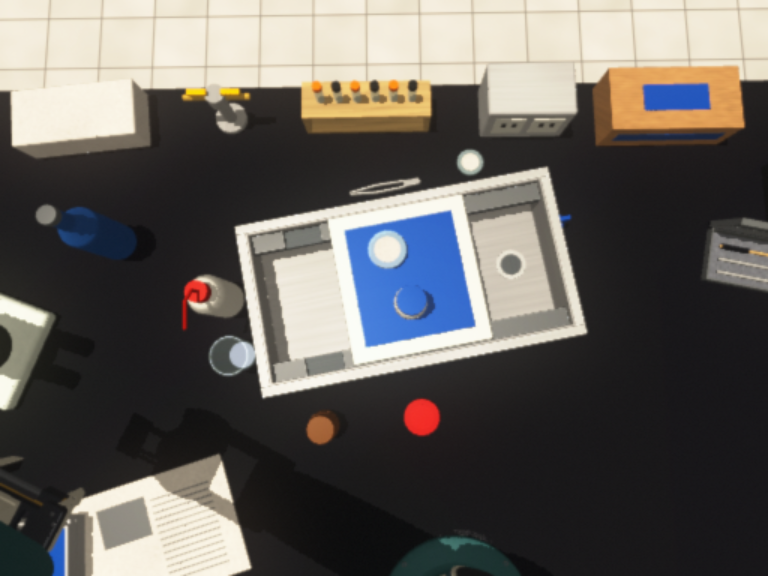

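The scene view shows the basin with its drain and blue cock at the robot's right end (scene px 180,480; top px 565,217), and the board mid-basin. In the top view (768-wide px):
- **Dish candidates:** glass on the board (387,249), small glass on the bench (470,161), red (422,417).
- **Jar candidates:** white/blue on the board (410,302), brown (321,428).

The ones on the board are meant.

```bash
cat > h.py <<'E'
import numpy as np,cv2
def pts(f):
    H,W=f["z_map"].shape;fl=H/2/np.tan(np.radians(f["vfov"]/2))
    u,v=np.meshgrid(np.arange(W),np.arange(H));z=f["z_map"]
    P=np.stack([(u-f["cx"])*z/fl,-(v-f["cy"])*z/fl,-z,np.ones_like(z)],-1)
    return (P@np.array(f["world_from_camera"]).T)[...,:3]
def cast(f,uv,h):
    H,W=f["z_map"].shape;fl=H/2/np.tan(np.radians(f["vfov"]/2))
    uv=np.atleast_2d(uv);T=np.array(f["world_from_camera"])
    d=np.stack([(uv[:,0]-f["cx"])/fl,-(uv[:,1]-f["cy"])/fl,-np.ones(len(uv))],-1)@T[:3,:3].T
    return T[:3,3]+d*((h-T[2,3])/d[:,2])[:,None]
E
cat > meas.py <<'E'
from h import *
import sys
def meas(f):
    P=pts(f);c=f["color"].astype(int);hsv=cv2.cvtColor(f["color"],cv2.COLOR_RGB2HSV)
    blue=((hsv[...,0]>105)&(hsv[...,0]<125)&(hsv[...,1]>150)&(hsv[...,2]>90)).astype(np.uint8)
    reg=(P[...,2]>60)&(P[...,0]>300)&(P[...,0]<800)&(P[...,1]>-250)&(P[...,1]<450)
    # rim
    rim=(reg&(P[...,2]>85)&(P[...,2]<135)&(f["z_map"]>0)).astype(np.uint8)
    n,l,st,ce=cv2.connectedComponentsWithStats(rim)
    k=1+np.argmax(st[1:,2]*st[1:,3]); m=(l==k).astype(np.uint8)
    cs=max(cv2.findContours(m,cv2.RETR_EXTERNAL,cv2.CHAIN_APPROX_NONE)[0],key=cv2.contourArea)[:,0,:]
    h=cast(f,cs,100)[:,:2].astype(np.float32)
    r=cv2.minAreaRect(h);print("rim",r)
    mat=(blue>0)&reg
    n,l,st,ce=cv2.connectedComponentsWithStats(mat.astype(np.uint8))
    k=1+np.argmax(st[1:,4]);m=(l==k).astype(np.uint8)
    cs=max(cv2.findContours(m,cv2.RETR_EXTERNAL,cv2.CHAIN_APPROX_NONE)[0],key=cv2.contourArea)[:,0,:]
    z=np.median(P[...,2][m>0]);h=cast(f,cs,z)[:,:2].astype(np.float32)
    r2=cv2.minAreaRect(h);print("mat",r2,"z",z)
    return r,r2,m,P
if __name__=="__main__":
    f=dict(np.load("pics/top0.npz"));r,r2,m,P=meas(f)
    M=P[m>0];A=np.c_[M[:,:2]-M[:,:2].mean(0),np.ones(len(M))];print("plane",np.linalg.lstsq(A,M[:,2],rcond=None)[0])
    for px in[(240,232),(546,172),(582,330),(267,392)]:print(px,P[int(px[1]*2/3),int(px[0]*2/3)].round(1))
    for px in[(387,249),(410,302),(511,264),(238,295),(230,355),(565,217),(470,161),(386,187)]:print(px,P[int(px[1]*2/3),int(px[0]*2/3)].round(1))
    a=np.load("pics/scene0.npz");meas(dict(a))
    cv2.imwrite("pics/crop1.png",cv2.resize(f["color"][100:270,150:400,::-1],None,fx=3,fy=3))
E
python3 meas.py
```

```text
rim ((593.795654296875, 79.59161376953125), (300.66046142578125, 563.2619018554688), 10.403728485107422)
mat ((594.2727661132812, 78.14955139160156), (201.71632385253906, 184.961669921875), 10.236396789550781) z 111.91439251664247
plane [-1.62658702e-01  3.75077171e-02  1.19943042e+02]
(240, 232) [681.1 372.5 100.7]
(546, 172) [ 783.4 -169.2   99.1]
(582, 330) [ 501.4 -216.5  102.4]
(267, 392) [403.7 320.5 100.2]
(387, 249) [640.8 114.6 128.9]
(410, 302) [546.9  79.7 184.3]
(511, 264) [ 629.1 -116.7   18.6]
(238, 295) [575.5 391.4  44.6]
(230, 355) [466.2 414.2   5.2]
(565, 217) [ 709.5 -208.2   64.7]
(470, 161) [835.  -47.1  12.1]
(386, 187) [788.3 117.3   4. ]
rim ((590.7703857421875, 111.57479858398438), (301.3768310546875, 629.1394653320312), 10.271638870239258)
mat ((561.4921875, 76.20862579345703), (274.14862060546875, 197.5873260498047), 9.987007141113281) z 111.69969256285253
```

View pics/crop1.png

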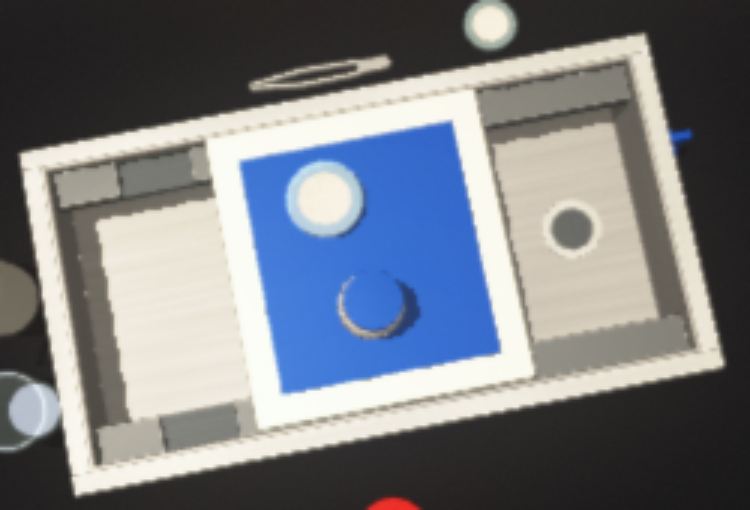

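Basin centre is (594, 80) with yaw 10.4°, and the rim measures 300.7 × 563 mm, which fits. The board sits at basin y ≈ -1.5 mm with mat top at 112 mm, so it is about 91 mm short of home. The push direction is (-0.181, 0.984).

The crop shows the clear glass dish and the white jar with blue lid on the mat, with the look-alikes off the board. I'll bring the open gripper, jaws across the basin, to a point behind the trailing face: TCP (623, -79).

Emit:
{"op": "arm_command", "data": {"grip": [1,1,1,1,1,1,1,1,1,1], "xyz": [[0.2,-0.4,0.4],[0.6,-1.2,0.8],[1.0,-2.0,0.9],[1.4,-2.8,0.9],[1.75,-3.6,0.9],[2.15,-4.4,0.9],[2.5,-5.2,0.9],[2.9,-6.0,0.9],[3.3,-6.8,0.9],[3.7,-7.6,0.9]], "yaw": [-3,-8,-14,-20,-26,-32,-38,-44,-50,-53.9]}}

```text
clock: 1.35
eef_pos: [515.3, 150.5, 294.5]
tool_rot: [-180.0, -0.0, 100.2]
force: [0.1, 0.7, -0.1]
finger_gap: 92.9
```

Emit:
{"op": "arm_command", "data": {"grip": [1,1,1,1,1,1,1,1,1,1], "xyz": [[0.4,-0.8,0],[0.8,-1.6,0],[1.1,-2.4,0],[1.5,-3.2,0],[1.7,-3.6,0],[1.8,-3.85,0],[1.8,-3.85,0],[1.8,-3.85,0],[1.8,-3.85,0],[1.8,-3.85,0]], "yaw": [0,0,0,0,0,0,0,0,0,0]}}

```text
clock: 2.6
eef_pos: [622.7, -78.2, 294.9]
tool_rot: [180.0, 0.0, 100.4]
force: [-0.2, -0.9, 0.9]
finger_gap: 92.8
```

```bash
python3 - <<'E'
from workcell import *
import cv2,numpy as np
s=get_state();print({k:np.round(s[k],2) for k in("clock","eef_pos","tool_rot","force","finger_gap","joint_pos")})
f=grab_frame("scene");cv2.imwrite("pics/s1.png",cv2.resize(f["color"][:,:,::-1],(768,576)))
E
```

```text
{'clock': np.float64(2.6), 'eef_pos': array([622.74, -78.19, 294.89]), 'tool_rot': array([179.98,   0.  , 100.43]), 'force': array([-0.19, -0.86,  0.85]), 'finger_gap': np.float64(92.77), 'joint_pos': array([ -9.49,   0.22,  84.32,   0.  ,  95.44, -19.92])}
```

View pics/s1.png

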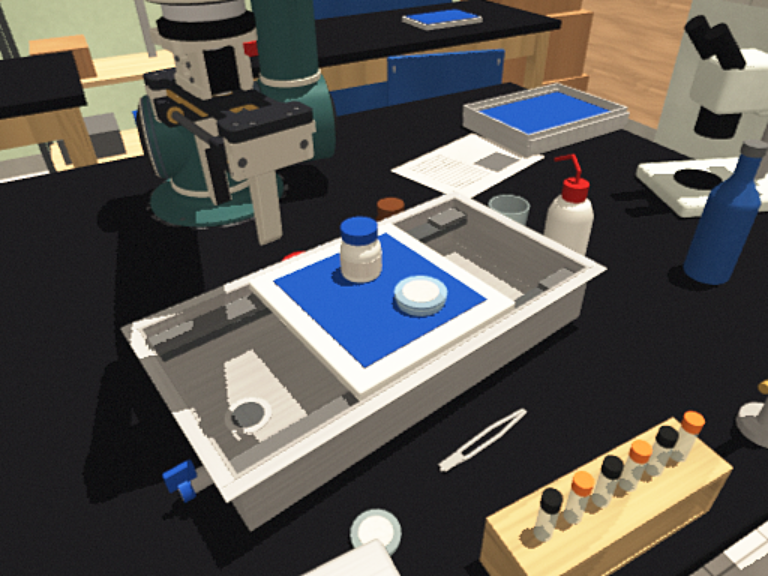

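Picture: the gripper hangs above the drain half, clear of the board; jar (360,250) and dish (420,295) are untouched. Next I lower to tip z ≈ 88, which is below the slab's underside edge and still on the face after the drop.

Emit:
{"op": "arm_command", "data": {"grip": [1,1,1,1,1,1,1,1,1,1], "xyz": [[0,0,-0.4],[0,0,-0.9],[0,0,-1.4],[0,0,-1.9],[0,0,-2.3],[0,0,-2.7],[0,0,-2.95],[0,0,-3.08],[0,0,-3.08],[0,0,-3.08]], "yaw": [0,0,0,0,0,0,0,0,0,0]}}

```text
clock: 3.9
eef_pos: [623.3, -78.9, 110.8]
tool_rot: [179.9, 0.0, 100.4]
force: [-0.5, -0.1, 0.2]
finger_gap: 93.3
```

Emit:
{"op": "arm_command", "data": {"grip": [1,1,1,1,1,1,1,1,1,1], "xyz": [[-0.01,0.06,0],[-0.02,0.12,0],[-0.03,0.18,0],[-0.05,0.24,0],[-0.06,0.3,0],[-0.065,0.35,0],[-0.07,0.4,0],[-0.08,0.43,0],[-0.085,0.46,0],[-0.085,0.46,0]], "yaw": [0,0,0,0,0,0,0,0,0,0]}}

```text
clock: 5.15
eef_pos: [617.8, -51.2, 109.8]
tool_rot: [-180.0, -0.0, 100.4]
force: [-0.4, -0.5, -0.4]
finger_gap: 92.9
```

```bash
python3 - <<'E'
from workcell import *
import cv2,numpy as np
for n in("scene","top"):
    f=grab_frame(n);cv2.imwrite(f"pics/{n}2.png",cv2.resize(f["color"][80:330,60:460,::-1],None,fx=1.9,fy=1.9))
s=get_state();print({k:np.round(s[k],2) for k in("clock","eef_pos","tool_rot","force","finger_gap")})
E
```

```text
{'clock': np.float64(5.25), 'eef_pos': array([617.78, -51.3 , 109.83]), 'tool_rot': array([-180.  ,    0.  ,  100.38]), 'force': array([-0.75, -0.15, -0.03]), 'finger_gap': np.float64(93.21)}
```

View pics/scene2.png

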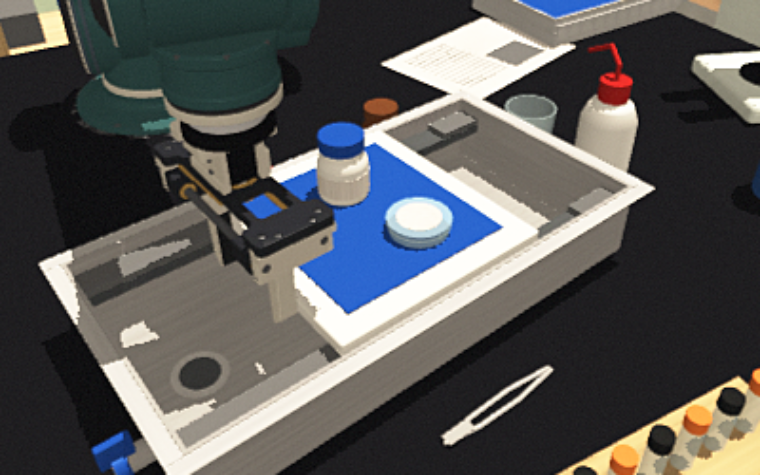

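View pics/top2.png

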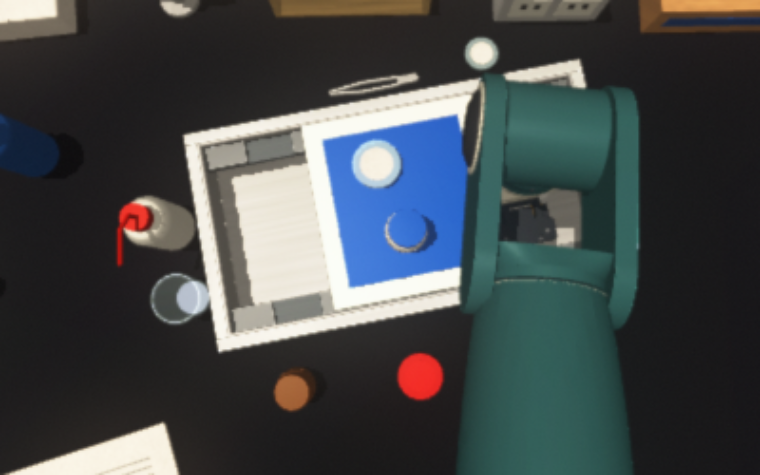

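Picture: fingertips at scene crop (285,305), just behind the trailing edge with about 4 mm of gap; the gripper body is well short of the jar (340,165). I start the push slowly.

Emit:
{"op": "arm_command", "data": {"grip": [1,1,1,1,1,1,1,1,1,1], "xyz": [[-0.003,0.016,0],[-0.009,0.049,0],[-0.015,0.082,0],[-0.021,0.115,0],[-0.027,0.148,0],[-0.033,0.18,0],[-0.039,0.213,0],[-0.045,0.246,0],[-0.052,0.28,0],[-0.06,0.328,0]], "yaw": [0,0,0,0,0,0,0,0,0,0]}}

```text
clock: 6.5
eef_pos: [614.1, -31.4, 109.9]
tool_rot: [180.0, 0.0, 100.4]
force: [0.7, -4.0, -1.3]
finger_gap: 92.8
```

```bash
cat > look.py <<'E'
from workcell import *
import cv2,numpy as np,sys
from h import *
f=grab_frame("scene");np.savez(f"pics/L{sys.argv[1]}.npz",**f)
cv2.imwrite(f"pics/L{sys.argv[1]}.png",cv2.resize(f["color"][80:330,60:460,::-1],None,fx=1.9,fy=1.9))
s=get_state();print({k:np.round(s[k],2) for k in("clock","eef_pos","force","torque")})
E
python3 look.py 3
```

```text
{'clock': np.float64(6.55), 'eef_pos': array([614.1 , -31.14, 109.84]), 'force': array([-0.69, -1.52, -0.93]), 'torque': array([-0.42, -0.01, -0.02])}
```

View pics/L3.png

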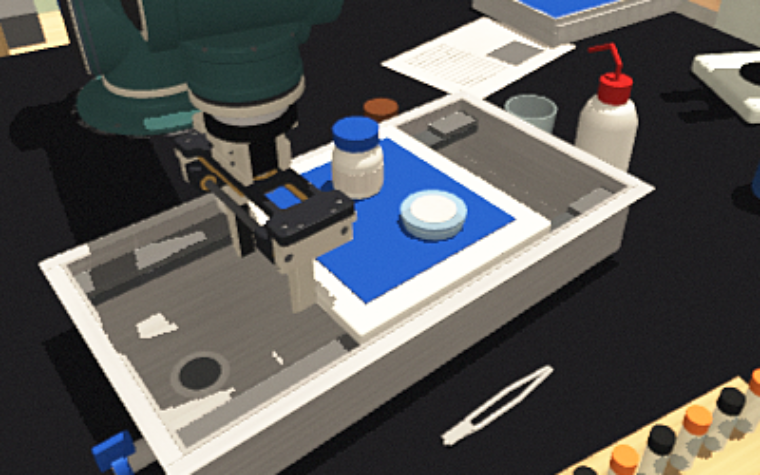

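The board slides with about 4 N, and the jar and dish ride along. Another 50 mm.

Emit:
{"op": "arm_command", "data": {"grip": [1,1,1,1,1,1,1,1,1,1], "xyz": [[-0.009,0.049,0],[-0.021,0.115,0],[-0.036,0.197,0],[-0.052,0.28,0],[-0.069,0.377,0],[-0.087,0.475,0],[-0.105,0.574,0],[-0.123,0.672,0],[-0.138,0.754,0],[-0.15,0.82,0]], "yaw": [0,0,0,0,0,0,0,0,0,0]}}

```text
clock: 7.8
eef_pos: [605.1, 18.0, 109.8]
tool_rot: [-180.0, -0.0, 100.4]
force: [0.5, -3.6, -1.8]
finger_gap: 93.1
```

```bash
python3 look.py 4
```

```text
{'clock': np.float64(7.85), 'eef_pos': array([605.06,  18.34, 109.85]), 'force': array([-0.01,  0.38, -1.25]), 'torque': array([-0.16,  0.12, -0.02])}
```

View pics/L4.png

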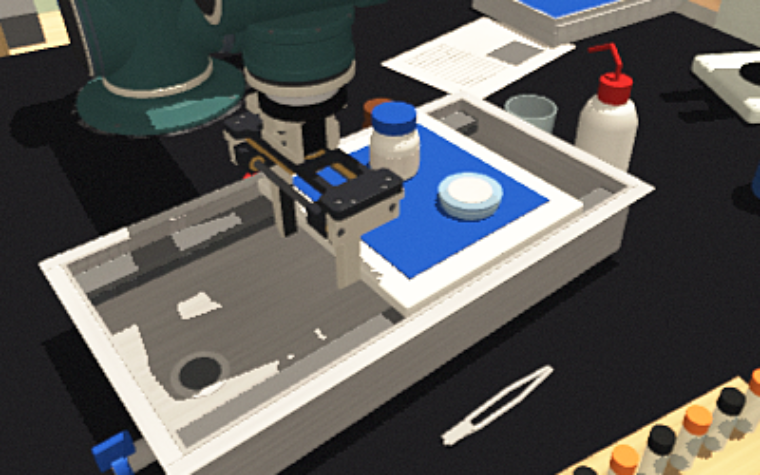

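Now slowly, 18 mm, ending just short of the expected drop.

Emit:
{"op": "arm_command", "data": {"grip": [1,1,1,1,1,1,1,1,1,1], "xyz": [[-0.004,0.02,0],[-0.01,0.05,0],[-0.015,0.082,0],[-0.021,0.115,0],[-0.027,0.148,0],[-0.033,0.18,0],[-0.039,0.213,0],[-0.045,0.246,0],[-0.05,0.275,0],[-0.054,0.295,0]], "yaw": [0,0,0,0,0,0,0,0,0,0]}}

```text
clock: 9.1
eef_pos: [601.9, 35.5, 109.9]
tool_rot: [180.0, 0.0, 100.4]
force: [0.1, -3.2, -1.1]
finger_gap: 92.9
```

```bash
cat > hgt.py <<'E'
from h import *
import sys
f=dict(np.load(f"pics/{sys.argv[1]}.npz"));P=pts(f);hsv=cv2.cvtColor(f["color"],cv2.COLOR_RGB2HSV)
b=(hsv[...,0]>105)&(hsv[...,0]<125)&(hsv[...,1]>150)&(hsv[...,2]>90)
c=np.array([593.8,79.6]);a=np.radians(10.4)
d=P[...,:2]-c;x=d@[np.cos(a),np.sin(a)];y=d@[-np.sin(a),np.cos(a)]
m=b&(abs(x)<110)&(abs(y)<230)&(P[...,2]>90)&(P[...,2]<118)
M=np.stack([x[m],y[m],P[...,2][m]],-1);print("n",m.sum(),"x",M[:,0].min().round(1),M[:,0].max().round(1),"y",np.percentile(M[:,1],[.3,99.7]).round(1),"z med",np.median(M[:,2]).round(2))
A=np.c_[M[:,0],M[:,1],np.ones(len(M))];p=np.linalg.lstsq(A,M[:,2],rcond=None)[0];print("slopes",p.round(4))
E
python3 look.py 5; for i in scene0 L3 L4 L5;do python3 hgt.py $i;done
```

```text
{'clock': np.float64(9.15), 'eef_pos': array([601.89,  35.57, 109.82]), 'force': array([ 1.61, -2.95,  0.12]), 'torque': array([-0.53, -0.09,  0.03])}
n 4922 x -100.5 105.1 y [-96.   91.9] z med 111.64
slopes [ 2.000000e-04 -2.000000e-04  1.116194e+02]
n 3437 x -100.3 105.1 y [-76.7 111.3] z med 111.63
slopes [ 6.000000e-04 -1.000000e-04  1.116085e+02]
n 2963 x -101.3 104.5 y [-26.9 161.8] z med 111.64
slopes [ 4.000000e-04 -1.000000e-04  1.116316e+02]
n 2825 x -100.4 105.3 y [ -8.7 178.9] z med 111.59
slopes [ 5.00000e-04 -7.00000e-04  1.11622e+02]
```

Board at y ≈ 85.5, still level on the strips (mat z 111.6). Creeping 4 mm.

Emit:
{"op": "arm_command", "data": {"grip": [1,1,1,1,1,1,1,1,1,1], "xyz": [[-0.001,0.007,0],[-0.002,0.014,0],[-0.004,0.021,0],[-0.005,0.028,0],[-0.006,0.035,0],[-0.008,0.042,0],[-0.009,0.049,0],[-0.01,0.056,0],[-0.011,0.062,0],[-0.012,0.066,0]], "yaw": [0,0,0,0,0,0,0,0,0,0]}}

```text
clock: 10.4
eef_pos: [601.2, 39.3, 109.9]
tool_rot: [-180.0, 0.0, 100.4]
force: [1.3, -4.1, 0.5]
finger_gap: 93.3
```

```bash
python3 look.py 6; python3 hgt.py L6
```

```text
{'clock': np.float64(10.45), 'eef_pos': array([601.22,  39.35, 109.86]), 'force': array([ 0.6 , -4.99, -0.53]), 'torque': array([-0.75, -0.08, -0.01])}
n 2805 x -102.8 104.2 y [ -4.8 183.1] z med 103.63
slopes [ 3.000000e-04 -4.000000e-04  1.036376e+02]
```

View pics/L6.png

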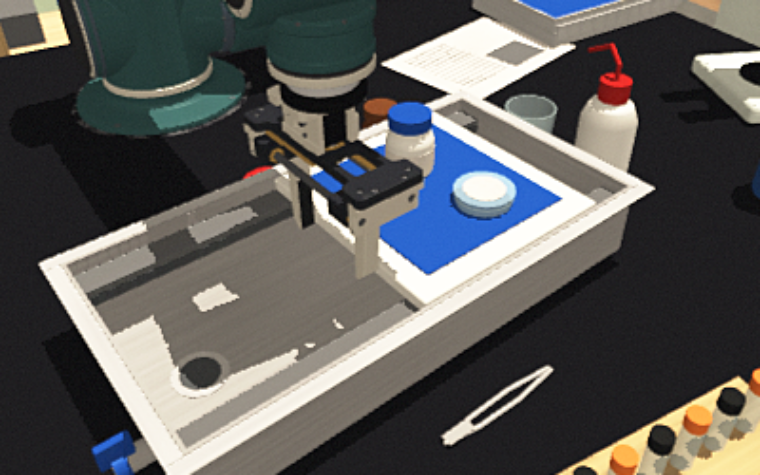

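The board has dropped 8.0 mm (111.6 → 103.6) and lies level. I back off along -y, then lift away.

Emit:
{"op": "arm_command", "data": {"grip": [1,1,1,1,1,1,1,1,1,1], "xyz": [[0.005,-0.03,0],[0.02,-0.1,0],[0.04,-0.2,0],[0.07,-0.4,0],[0.11,-0.6,0],[0.13,-0.7,0],[0.13,-0.7,0.3],[0.13,-0.7,0.8],[0.13,-0.7,1.4],[0.13,-0.7,2.0]], "yaw": [0,0,0,0,0,0,0,0,0,0]}}

```text
clock: 11.7
eef_pos: [608.9, -2.4, 232.5]
tool_rot: [179.9, 0.0, 100.4]
force: [-0.7, 0.1, 0.3]
finger_gap: 93.0
```

Emit:
{"op": "arm_command", "data": {"grip": [1,1,1,1,1,1,1,1,1,1], "xyz": [[0,0,0.5],[0,0,1],[0,-0.4,1.5],[0,-1.2,1.7],[0,-2.0,1.7],[0,-2.8,1.7],[0,-3.4,1.7],[0,-3.8,1.7],[0,-4,1.7],[0,-4,1.7]], "yaw": [0,0,0,0,0,0,0,0,0,0]}}

```text
clock: 12.95
eef_pos: [609.1, -242.6, 332.0]
tool_rot: [180.0, -0.0, 100.4]
force: [-0.3, 0.3, -0.9]
finger_gap: 92.9
```

```bash
python3 look.py 7; python3 hgt.py L7; python3 - <<'E'
from workcell import *
from h import *
f=grab_frame("top");np.savez("pics/T7.npz",**f)
cv2.imwrite("pics/T7.png",cv2.resize(f["color"][:,:,::-1],(768,576)))
from meas import meas
r,r2,_,_=meas(f);d=np.array(r2[0])-r[0];a=np.radians(10.4);print("board in basin",d@[np.cos(a),np.sin(a)],d@[-np.sin(a),np.cos(a)])
E
```

```text
{'clock': np.float64(13.0), 'eef_pos': array([ 609.14, -242.07,  332.04]), 'force': array([0.05, 0.39, 0.73]), 'torque': array([ 0.02,  0.07, -0.02])}
n 4017 x -101.3 104.5 y [ -5.1 182.9] z med 103.62
slopes [ 6.000000e-04 -2.000000e-04  1.036303e+02]
rim ((593.795654296875, 79.59161376953125), (300.66046142578125, 563.2619018554688), 10.403728485107422)
mat ((577.418212890625, 167.28192138671875), (201.1917266845703, 185.4846954345703), 10.491546630859375) z 104.05344150584119
board in basin -0.2786047542920038 89.20612656316274
```

View pics/L7.png

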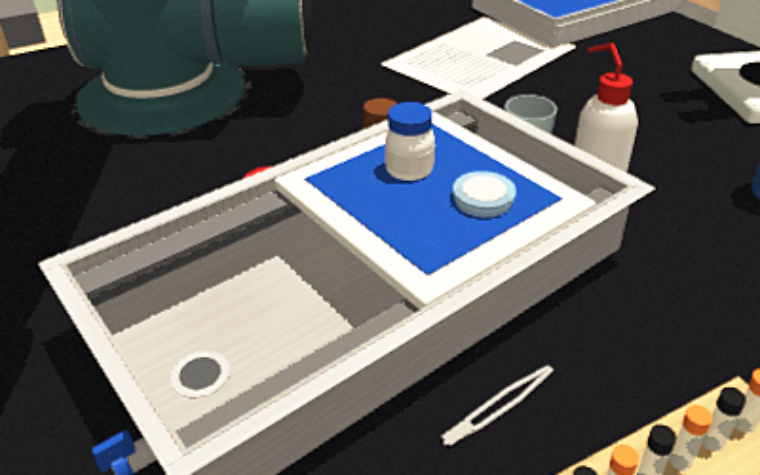

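View pics/T7.png

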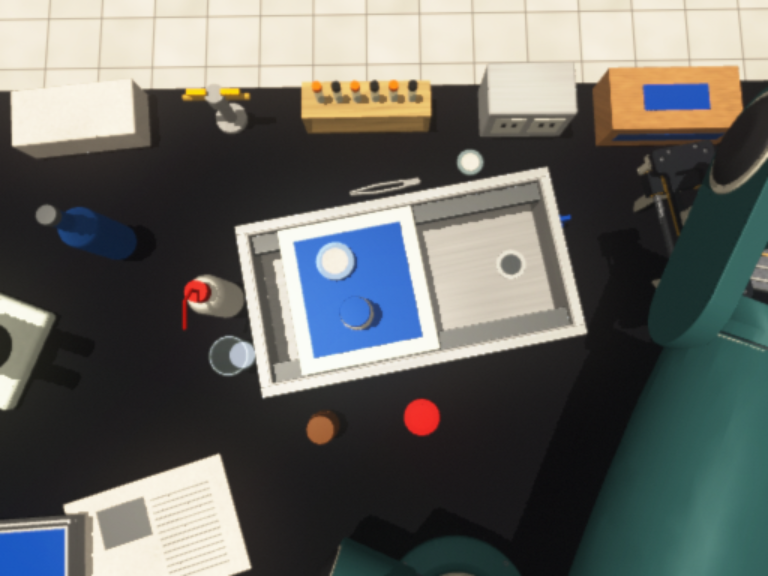

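Both views show the board level and home, with the jar (357,313) and dish (335,261) standing on it. The other things haven't moved, and the arm is clear.

```bash
python3 -c "
from workcell import *
print(hand_in())"
```

```text
the job is handed in; nothing more can be done
None
```

The board is home in its notches and lying level, and I've handed the job in at about 13 s of the 40 s allowed. I pushed its trailing face with the two open fingertips along the rails, away from the drain. Readings during the push were about 5 N at most. I crept the last 4 mm until it dropped, then backed off and lifted clear.

- **Drop:** the mat top went from 111.6 to 103.6 mm, which is the full 8 mm. Tilt is under 0.1°.
- **Position:** in the basin's axes the board sits at y = 89.2 mm against 90 for home, and x = -0.3 mm. Both are within the notch and side play.
- **Jar and dish:** both are still standing on the board, and the gripper never touched them.
- **Other things:** the wash bottle, beaker, forceps and look-alikes are where they were.
- **Disagreements:** the mat measured about 5 mm small in the top view, probably an outline effect of about one pixel. My first board and rim outlines from the scene view, and the first mat-plane fit, were also off because they took in the jar lid and other things, so I did not use them. The scene view's mat extent puts the board at about y = 89, in agreement with the top view.

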